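Gauge the bushing bore, go and no-go

ROBOT

A 7-joint arm with a two-finger parallel gripper is mounted at the origin on the work surface. World frame = base frame: x ahead of the robot, y to its left, z up, the work surface at z = 0. Lengths are in m, angles in rad, forces in N, time in s.
With the tool pointing down it reaches from about 0.425 to 0.975 m from the base axis. Payload 16.7 kg.
Tool frame: the origin (TCP) lies between the finger pads; the fingertips stand 11 mm ahead of it and the grasp point (between the pads) lies 8 mm behind it (r.tip_reach is the distance from the TCP to the fingertips, in m); z points along the fingers, y is the direction in which the jaws open and shut (so a half turn about z gives the same grasp; the last joint's range is limited). The gripper opens to 85 mm and grips with 20 to 120 N. Pads are 22 mm wide; open, the fingers measure 114 mm over their backs; the gripper's body (76 mm by 85 mm) begins 54 mm behind the grasp point. The pads swing forward as they close: fully open they stand 13 mm farther back than shut.
Start: joints at [-1.335, 0.426, 0.074, 1.606, -0.034, 1.111, -0.067], TCP at [0.253, 0.626, 0.242] pointing down, gripper open.
Joint ranges: [-2.85, 2.85], [-0.5, 2.14], [-1.23, 1.37], [0.21, 2.46], [-1.02, 4.16], [0.16, 2.05], [-2.73, 2.73]. Speed limits (rad/s): [1.89, 1.89, 2.39, 2.39, 3.01, 3.01, 3.01].

INTERFACE

Orientations are given as a rotation vector (axis times angle).
In Python, from workcell import get_state, snapshot, r, search_frame, cut_out gives the robot as it stands.
- The arm moves only by the shell command python3 -m pendant 'ROWS' [FORCE]. ROWS is JSON, a list that holds one entry, the list of rows, each a list of 5 numbers: the opening, from 0 (shut) to 1 (fully open), then the shift along the tool's x, y, z in m, then the turn about the tool's z in rad. In form: [[[claw, x, y, z, yaw], ...]]. A call has 1 to 5 rows; each row shifts and turns the commanded pose from where the row before left it, along the tool's axes as they then stand; what a row does not reach is not made up. A row lasts 1/8 s, in which the tool goes at most 62.5 mm and 10.7 degrees, less where a joint would pass 70% of its speed; a pose out of reach is approached as far as the arm can. A call is refused whole if a number of a shift passes 0.0625 or a number of a turn 0.188, either way. A call with a gripper value outside its range is refused whole. The fingers move at their own pace and stop on an object; FORCE is the grip in N (left out, the last holds). Time passes only in rows, so rows that do not move let the fingers close. It gives the time, the measured TCP pose, the force and the opening at its end, in the units of the state.
- get_state(): the state, without advancing time (a new reading comes with each control period).
- snapshot(name): name is "scene" or "side" or "wrist"; returns a dict with "pixels" (420x560x3 uint8, red, green, blue), "fx", "fy", "cx", "cy" (pixels), "k1" (the pictures are not rectified: a ray, as slopes to the right and down, at radius r is drawn at 1 + k1 r^2 times it, then the intrinsics apply), "world_to_cam" (4x4, takes a point from world to camera coordinates); the wrist camera has in their place "hand_eye" (4x4, takes a point from camera to tool coordinates, whose origin is the TCP and whose axes are the flange's). Camera axes: x right, y down, z forward; pixel columns grow to the right and rows downward; lengths in m; the calibration is good to about 2 mm. A picture is of the moment at which its call begins: read the wrist's pose just before it. There is no depth.
- r.close_job(): hands the job in, once; it reports no verdict.
Trained networks look in the newest picture that a camera, given by its name, has taken for a name from the list of things; names that differ only in an ending like _2 or _b are one class to them, and where a whole thing is asked for, a point or a joint stands for the part that bears it (a point fixed in the world has none). Each returns a list of dicts, best first, with "conf" (0 to 1); they miss things now and then, are a little off and sometimes report something else, mostly with a low value. They report only what shows in the picture. A call takes as long as a camera call. They do not tell look-alikes from the thing itself.
- search_frame(name, camera): "box" ([left, top, width, height] in pixels, round what is visible of it).
- cut_out(name, camera): "region" (420x560 bool, what is visible of it) and "box" ([left, top, width, height] in pixels, round what is visible of it).
The state is a dict: "time_s": time; "joint_positions": joint angles; "joint_vel": joint speeds; "joint_torque": joint torques, N m; "tcp_pos": TCP position; "eef_rot": TCP orientation; "wrist_force": force on the tool from outside, world axes, zero at the start; "moment": the same for the moment, N m; "gripper_width": finger opening in m.
Only numpy, scipy, OpenCV 4.12 (cv2) and the standard library are available. Lean on these libraries where they do the work, as an engineer would, in place of code of your own. Each camera call takes 0.05 s, during which the arm holds its last target.

TASK

Check the bore of the brass bushing in the aluminium bracket with the plug gauge from the grey rest: slide the green GO end in until its collar sits home against the bushing and hold it lightly pressed there for a second, take it out, then press the red NO-GO end squarely over the bore for a second to confirm that it will not go in. Then lay the gauge back in its rest and let go. Be gentle, never pressing the gauge against the bracket with more than 25 N, and do not disturb the other things on the bench.

Things in the scene. Friction and masses are not known exactly. Their poses are not given: they have to be found in the camera images.
- gauge_mid (a point): centre of the loose, straight, double-ended plug gauge (about 260 g), which lies level in its rest at the start. Its y runs along it to the GO end. Dark square handle, 20 x 20 mm, 80 mm long (40 mm each way from here), to be grasped across from above; at each end a round collar 30 mm across, 5 mm thick: green at +y (GO), red at -y (NO-GO)
- go_shoulder (a point): outer face of the green collar, on the axis, 45 mm from the gauge's centre along +y: it meets the bushing block when the GO plug is fully home. The GO plug stands out 32 mm beyond it: 24 mm of 19 mm diameter, then a cone 8 mm long down to 10 mm at the tip
- nogo_face (a point): flat end face of the NO-GO plug (23 mm diameter, 14 mm long, beyond the red collar), on the axis, 59 mm from the gauge's centre along -y
- bore (a point): middle of the bracket's U-shaped frame, at bore height, 110 mm above the table, half-way through the 20 mm thickness. y: level axis of the bore; x: level, across the frame. Height and direction of the bore are true to this point, but the block may be clamped up to 4 mm to either side along x, which is not reported: feel for it. The cone still enters, and the bore then pushes it towards its centre
- bracket: fixed aluminium bracket, origin on the table under point bore, same axes. In its frame (78 mm wide, top at 125 mm) is rigidly clamped a brass bushing block, 44 (x) x 20 (y) x 40 mm, top at 130 mm. A 20.2 mm bore runs right through it along y; its faces lie 10 mm either side of the frame's middle, and either face may be used for either test. Foot plate 120 (x) x 90 (y) x 12 mm
- rest_seat (a point): where the gauge's centre lies in its fixed grey rest, 60 mm above the table; y: along the lying gauge, either way round. Two uprights 8 mm thick, 29 mm either side along y, carry the handle in notches 25 mm wide that flare open at the top (floor at 50 mm, top at 69 mm above the table). 50 mm of free room for the fingers between them, over a base 80 (x) x 110 (y) x 12 mm
- gauge: the gauge as a whole (see gauge_mid); origin 10 mm below its centre, at the middle of the handle's underside, same axes
- tape_roll: blue roll of tape lying flat, 100 mm across, 24 mm high; origin under its centre. Bystander
- masking_roll: tan roll of tape lying flat, 76 mm across, 30 mm high; origin under its centre. Bystander
- screwdriver: screwdriver with a yellow handle, 200 mm long; origin under its middle, x towards the blade. Bystander
- wrench: steel open-end wrench lying flat, 180 mm long; origin under its middle, x along it. Bystander
- spare_bushing: loose brass ring, 32 mm across, 22 mm high, upright; origin under its centre. Bystander, not the bore to be gauged
- bearing: loose steel ring, 40 mm across, 12 mm high; origin under its centre. Bystander
- parts_tub: clear open tub 130 x 170 x 50 mm; origin under its centre. Bystander
There are look-alikes about, which are no part of the job. Of the things that look like the gauge, the largest one is meant.

How it is judged:
By the outcome, as a careful person would: the job done as asked, in the order asked, and still so for the second after the job is handed in, with the robot touching nothing.
It also fails if it takes over 72 s, if anything falls off the work surface, if the arm or the gripper's body presses on something with over 40 N, if the wrist force passes 120 N, or if a joint passes its speed limit or range.

## Working session

There is one attempt and no reset: what is moved stays moved. The work goes in short steps, Python scripts to look and compute and a shell command to move; the robot and the scene stay as the last step left them, time stands still between calls to the robot, and variables do not carry over. Pictures are saved under pics/ and viewed, and the job is handed in when it is done.

```bash
ls; mkdir -p pics
python3 - <<'E'
from workcell import get_state,snapshot,search_frame,r
import cv2
s=get_state()
for k in s: print(k,s[k])
print(r.tip_reach)
for n in ['scene','side','wrist']:
    d=snapshot(n); print(n,{k:(v.tolist() if hasattr(v,'tolist') else v) for k,v in d.items() if k!='pixels'})
    cv2.imwrite(f'pics/{n}0.png',d['pixels'][:,:,::-1])
    for t in ['gauge','bracket','rest_seat','parts_tub','bore','gauge_mid']:
        try: print(t,[(x['conf'],x['box']) for x in search_frame(t,n)])
        except Exception as e: print(t,e)
E
```

```text
pics
time_s 0.0
joint_positions [-1.33553397  0.42675286  0.07383988  1.60660702 -0.03412557  1.11079249
 -0.06708076]
joint_vel [-0.00241346  0.00044914  0.00123295 -0.00046735 -0.00037409 -0.00050312
  0.00022446]
joint_torque [ 5.48221979e-04 -9.49856830e+01  3.76088351e+00 -4.63497090e+01
  1.91089336e-02  1.05157951e-02  8.34225625e-05]
tcp_pos [0.25321883 0.62527979 0.24159633]
eef_rot [-6.00648943e-01 -3.08345509e+00  2.02351571e-03]
wrist_force [0.6233312  0.32568273 0.35863717]
moment [ 0.00481395 -0.04303593 -0.03151378]
gripper_width 0.08563731773639405
0.011
scene {'fx': 462.91161388491525, 'fy': 462.91161388491525, 'cx': 281.0953385677384, 'cy': 214.4972592133874, 'k1': -0.10371112283482159, 'world_to_cam': [[0.06920623098151661, 0.99757734876908, 0.007066174084063443, -0.017364599333799614], [0.8177653912735153, -0.05267218486575202, -0.5731364634855666, -0.40055959859358625], [-0.5713757628991687, 0.04544308709057266, -0.8194294743338632, 1.5101327965570106], [0.0, 0.0, 0.0, 1.0]]}
gauge [(0.8, [335.8, 189.4, 46.9, 24.2]), (0.75, [335.1, 158.8, 17.0, 27.0]), (0.74, [28
[... 1052 characters left out ...]
 [193.1, 236.6, 11.6, 11.1])]
bore [(0.72, [260.6, 165.5, 46.6, 50.8])]
gauge_mid [(0.8, [264.3, 247.9, 33.6, 11.9]), (0.74, [324.5, 302.3, 38.8, 11.9]), (0.62, [271.8, 271.9, 23.6, 55.4])]
wrist {'fx': 367.39891508525045, 'fy': 367.39891508525045, 'cx': 279.148314720559, 'cy': 205.43773370286613, 'k1': -0.05897584308937182, 'hand_eye': [[-0.0004999586892729326, -0.9525426776018101, -0.3044046605892914, 0.07832462814716443], [0.9999984028053168, -0.0009985696629618071, 0.0014823108454203404, -0.00011346745019624738], [-0.0017159336010634779, -0.3044034333015987, 0.9525416554492899, -0.1319546896730186], [0.0, 0.0, 0.0, 1.0]]}
gauge []
bracket []
rest_seat []
parts_tub []
bore []
gauge_mid []
```

View pics/scene0.png

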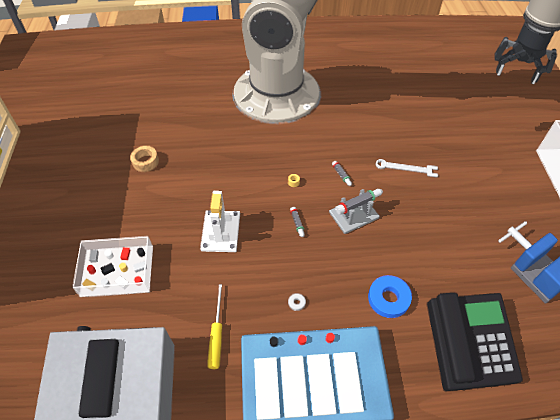

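View pics/side0.png

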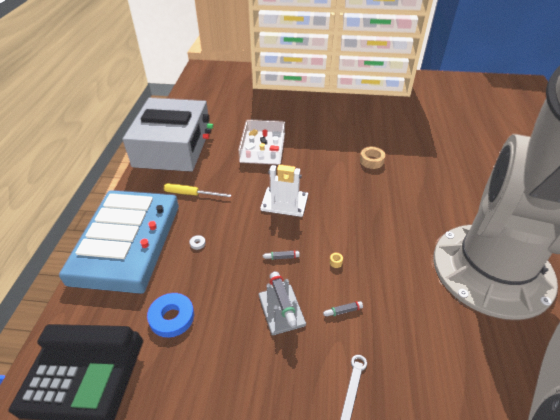

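Run:
```python
import cv2
a=cv2.imread('pics/scene0.png'); b=cv2.imread('pics/side0.png')
cv2.imwrite('pics/scrop.png',cv2.resize(a[140:265,180:400],None,fx=3.6,fy=3.6,interpolation=cv2.INTER_CUBIC))
cv2.imwrite('pics/sidecrop.png',cv2.resize(b[150:350,220:400],None,fx=3,fy=3,interpolation=cv2.INTER_CUBIC))
```

```text
(no output)
```

View pics/scrop.png

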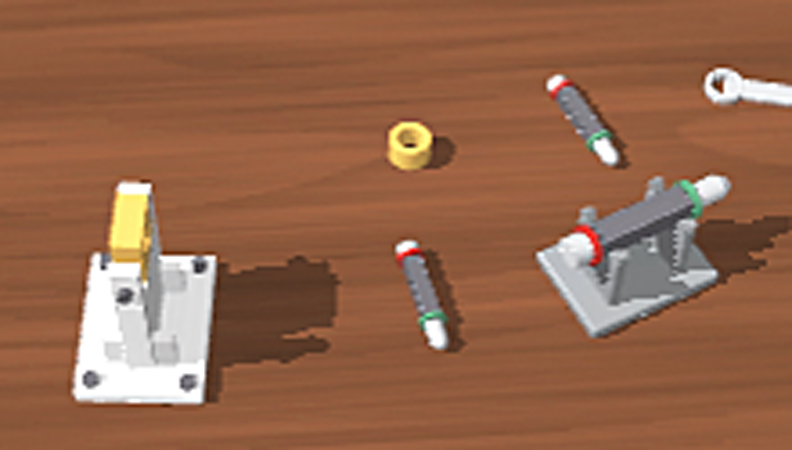

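View pics/sidecrop.png

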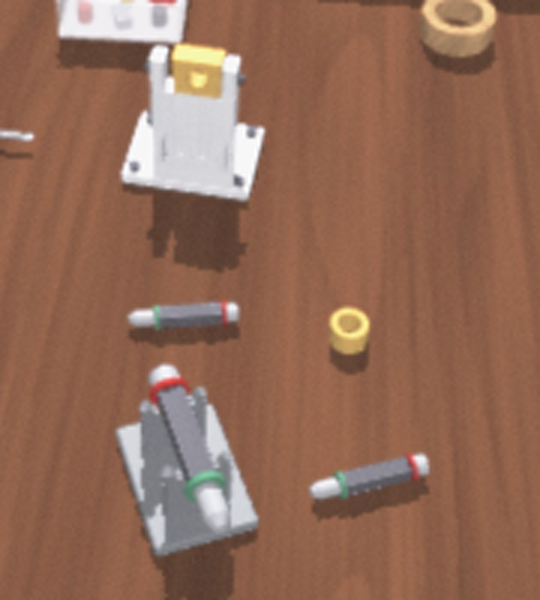

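Candidates in the scene picture are the gauge in the grey rest at (358,200) and two loose ones at (342,172) and (297,221). The one in the rest is clearly the largest, in the enlarged crops too, and it lies on its rest as described. Its green GO end points right and up. The bracket is at (220,220). Next I localise both.

```bash
cat > h.py <<'E'
import numpy as np,cv2
from workcell import get_state,snapshot,search_frame,cut_out,r
from scipy.spatial.transform import Rotation as Ro
from scipy.optimize import least_squares
def cam(n,d=None):
    if n=='wrist':
        s=get_state(); d=snapshot(n)
        T=np.eye(4);T[:3,:3]=Ro.from_rotvec(s['eef_rot']).as_matrix();T[:3,3]=s['tcp_pos']
        W=np.linalg.inv(T@np.array(d['hand_eye']))
    else:
        d=snapshot(n); W=np.array(d['world_to_cam'])
    return dict(W=W,K=np.array([[d['fx'],0,d['cx']],[0,d['fy'],d['cy']],[0,0,1]]),D=np.array([d['k1'],0,0,0,0]),pix=d['pixels'])
def proj(c,P):
    P=np.atleast_2d(np.asarray(P,float))
    return cv2.projectPoints(P,cv2.Rodrigues(c['W'][:3,:3])[0],c['W'][:3,3],c['K'],c['D'])[0].reshape(-1,2)
def ray(c,uv):
    q=cv2.undistortPoints(np.array([[uv]],float),c['K'],c['D'])[0,0]
    R=c['W'][:3,:3];d=R.T@np.array([q[0],q[1],1.]);return -R.T@c['W'][:3,3],d/np.linalg.norm(d)
def onz(c,uv,z):
    o,d=ray(c,uv);return o+d*(z-o[2])/d[2]
def tri(*cu):
    A=0;b=0
    for c,u in cu:
        o,d=ray(c,u);M=np.eye(3)-np.outer(d,d);A=A+M;b=b+M@o
    return np.linalg.solve(A,b)
def save(n,im,box=None,f=1):
    im=im[:,:,::-1]
    if box: im=im[box[1]:box[3],box[0]:box[2]]
    cv2.imwrite('pics/'+n,cv2.resize(im,None,fx=f,fy=f,interpolation=cv2.INTER_CUBIC))
E
python3 - <<'E'
from h import *
a=cam('scene');b=cam('side')
f=lambda x,y:(180+x/3.6,140+y/3.6); g=lambda x,y:(220+x/3,150+y/3)
go=tri((a,f(722,186)),(b,g(215,518)));ng=tri((a,f(568,248)),(b,g(163,376)))
print(go,ng,np.degrees(np.arctan2(*(go-ng)[:2])),np.linalg.norm(go-ng))
# foot plate corners z=.012
for p in [(103,255),(216,256),(205,402),(75,402)]: print('foot scene',onz(a,f(*p),.012 if p[1]<300 else .012))
for p in [(145,115),(265,127),(247,198),(122,180)]: print('foot side',onz(b,g(*p),.012))
for p in [(540,255),(595,334),(718,275)]: print('rest scene',onz(a,f(*p),.012))
for p in [(118,432),(158,550),(257,520)]: print('rest side',onz(b,g(*p),.012))
for n,c in(('scene',a),('side',b)):
  for t in ['tape_roll','masking_roll','screwdriver','wrench','spare_bushing','bearing','parts_tub']:
    x=search_frame(t,n)
    if x: X=x[0]['box'];print(n,t,x[0]['conf'],onz(c,(X[0]+X[2]/2,X[1]+X[3]/2),.01).round(3))
E
```

```text
[0.47683631 0.24146641 0.06491894] [0.52540495 0.12384399 0.06344649] -22.436705857569805 0.12726395741806212
foot scene [ 0.47301835 -0.20757478  0.012     ]
foot scene [ 0.47927435 -0.12465687  0.012     ]
foot scene [ 0.60264692 -0.13459908  0.012     ]
foot scene [ 0.59701627 -0.22455959  0.012     ]
foot side [ 0.58607735 -0.22336878  0.012     ]
foot side [ 0.46777412 -0.21896746  0.012     ]
foot side [ 0.47808538 -0.1208231   0.012     ]
foot side [ 0.59562312 -0.13123975  0.012     ]
rest scene [0.49364234 0.11278474 0.012     ]
rest scene [0.56475344 0.14307504 0.012     ]
rest scene [0.51985682 0.24108257 0.012     ]
rest side [0.55904624 0.14366705 0.012     ]
rest side [0.5158275  0.23962798 0.012     ]
rest side [0.44662748 0.20742261 0.012     ]
scene tape_roll 0.84 [0.749 0.225 0.01 ]
scene masking_roll 0.61 [ 0.276 -0.399  0.01 ]
scene screwdriver 0.86 [ 0.798 -0.186  0.01 ]
scene wrench 0.88 [0.356 0.359 0.01 ]
scene spare_bushing 0.68 [ 0.514 -0.169  0.01 ]
scene bearing 0.79 [0.747 0.004 0.01 ]
scene parts_tub 0.88 [ 0.628 -0.437  0.01 ]
side tape_roll 0.71 [0.746 0.221 0.01 ]
side masking_roll 0.87 [ 0.275 -0.406  0.01 ]
side screwdriver 0.68 [ 0.798 -0.193  0.01 ]
side wrench 0.71 [0.338 0.335 0.01 ]
side spare_bushing 0.62 [0.38  0.024 0.01 ]
side bearing 0.71 [0.738 0.003 0.01 ]
side parts_tub 0.64 [ 0.639 -0.434  0.01 ]
```

```bash
python3 -m pendant '[[[1,-0.04,-0.032,0.004,0],[1,-0.04,-0.032,0.004,0],[1,-0.04,-0.032,0.004,0],[1,-0.04,-0.032,0.004,0],[1,-0.04,-0.032,0.004,0]]]'; python3 -m pendant '[[[1,-0.04,-0.032,0.004,0],[1,-0.04,-0.032,0.004,0],[1,-0.04,-0.032,0.004,0],[1,-0.04,-0.032,0.004,0],[1,-0.04,-0.032,0.004,0]]]';python3 -m pendant '[[[1,0,0,0,0.158],[1,0,0,0,0.158],[1,0,0,0,0.158],[1,0,0,0,0.158],[1,0,0,0,0.158]]]';python3 -m pendant '[[[1,0,0,0,0],[1,0,0,0,0]]]'
cat >> h.py <<'E'
def todo(xyz,axis_deg=None):
    "tool-frame shift from measured pose to target; axis_deg: wanted world heading of tool x"
    s=get_state();R=Ro.from_rotvec(s['eef_rot']).as_matrix();d=np.array(xyz)-s['tcp_pos']
    h=np.degrees(np.arctan2(R[1,0],R[0,0]))
    print('t',s['time_s'],'tcp',s['tcp_pos'].round(4),'heading x',h.round(2),'tilt',R[:,2].round(4),'w',s['gripper_width'],'F',s['wrist_force'].round(2),'M',s['moment'].round(2))
    print('shift in present tool axes',(R.T@d).round(4))
    if axis_deg is not None:
        dy=np.radians((h-axis_deg+180)%360-180);print('yaw',dy.round(4))
        print('shift after yaw',(Ro.from_rotvec([0,0,-dy]).as_matrix()@R.T@d).round(4))
E
python3 - <<'E'
from h import *
todo([.505,.176,.2],112.4)
c=cam('wrist');save('w1.png',c['pix'])
for t in ['gauge','gauge_mid','rest_seat','go_shoulder','nogo_face']: print(t,[(x['conf'],x['box']) for x in search_frame(t,'wrist')])
print(proj(c,[.505,.176,.06]))
E
```

```text
time_s: 2.48
tcp_pos: [0.3794, 0.4008, 0.2224]
eef_rot: [0.601, 3.083, 0.001]
wrist_force: [0.8, 0.3, 0.1]
gripper_width: 0.0857
time_s: 3.1
tcp_pos: [0.5047, 0.1774, 0.2025]
eef_rot: [0.6, 3.083, 0.001]
wrist_force: [0.7, 0.0, -0.4]
gripper_width: 0.0856
time_s: 3.72
tcp_pos: [0.504, 0.1789, 0.2024]
eef_rot: [1.748, 2.61, 0.0]
wrist_force: [0.3, 0.6, -0.1]
gripper_width: 0.0852
time_s: 3.98
tcp_pos: [0.504, 0.1789, 0.2024]
eef_rot: [1.736, 2.618, 0.0]
wrist_force: [0.6, -0.4, 0.7]
gripper_width: 0.0855
t 3.975 tcp [0.504  0.1789 0.2024] heading x 112.9 tilt [ 0.  0. -1.] w 0.08547709820465241 F [ 0.56 -0.44  0.66] M [ 0.01 -0.04 -0.03]
shift in present tool axes [-0.0031 -0.0002  0.0024]
yaw 0.0088
shift after yaw [-0.0031 -0.0002  0.0024]
gauge [(0.68, [190.5, 308.9, 90.9, 26.6]), (0.66, [253.8, 96.5, 42.2, 177.0]), (0.64, [74.1, 125.9, 109.2, 25.1])]
gauge_mid [(0.95, [75.1, 124.2, 103.6, 23.5]), (0.87, [194.1, 307.4, 86.5, 30.2])]
rest_seat [(0.97, [232.7, 121.1, 92.0, 119.8])]
go_shoulder [(0.96, [74.1, 125.8, 108.6, 24.4]), (0.93, [253.1, 95.8, 44.3, 175.5]), (0.71, [193.6, 306.0, 85.3, 29.7])]
nogo_face [(0.79, [253.7, 93.8, 44.8, 178.8]), (0.63, [72.9, 126.8, 106.6, 27.5])]
[[278.95789929 197.99166156]]
```

View pics/w1.png

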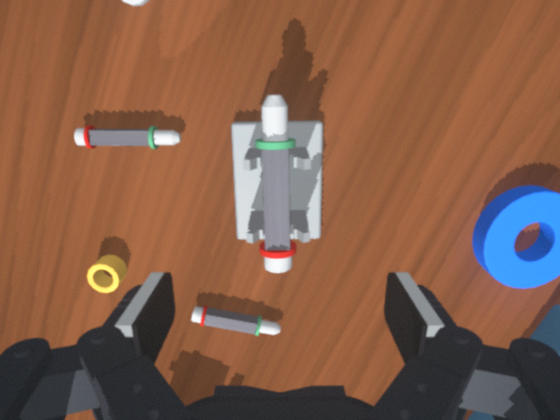

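Run:
```python
from h import *
import pickle
c=cam('wrist');save('w1c.png',c['pix'],(220,85,340,285),3)
print(onz(c,(275,100),.06),onz(c,(278,262),.06))
pickle.dump({k:c[k] for k in c},open('w1.pkl','wb'))
m=cut_out('gauge','wrist')
for x in m:
    b=x['box']
    if b[3]>120:
        ys,xs=np.nonzero(x['region']);p=np.polyfit(ys,xs,1);print(b,x['conf'],p)
        P=onz(c,(np.polyval(p,110),110),.06);Q=onz(c,(np.polyval(p,250),250),.06);print(P,Q,np.degrees(np.arctan2(P[1]-Q[1],P[0]-Q[0])))
```

```text
[0.47394066 0.24275138 0.06      ] [0.52549991 0.1247631  0.06      ]
[253.7, 95.3, 44.4, 176.6] 0.93 [2.74086955e-02 2.71102119e+02]
[0.47604796 0.23599474 0.06      ] [0.52129832 0.13474103 0.06      ] 114.07990526266566
```

View pics/w1c.png

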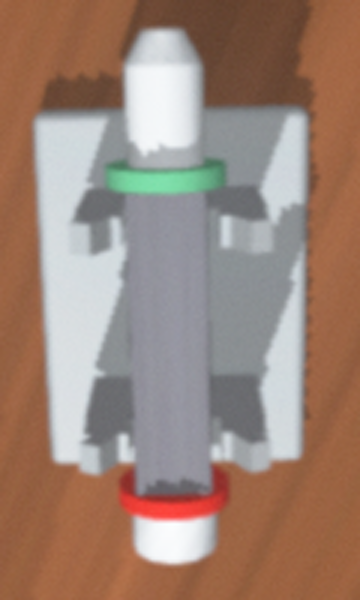

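Run:
```python
from h import *
import pickle
c=pickle.load(open('w1.pkl','rb'))
f=lambda x,y:(220+x/3-.33,85+y/3-.33)
P=onz(c,f(168.5,190),.07);Q=onz(c,f(173,490),.07)
print(P,Q,np.linalg.norm(P-Q),(P+Q)/2,np.degrees(np.arctan2(P[1]-Q[1],P[0]-Q[0])))
# collars: left/right extreme ellipse centres at axis height
P=onz(c,f(166.5,178),.06);Q=onz(c,f(174.5,496),.06);print(P,Q,(P+Q)/2,np.linalg.norm(P-Q),np.degrees(np.arctan2(P[1]-Q[1],P[0]-Q[0])))
for m,a in (((.5,.1815),114),((.501,.183),114)):
  u=np.array([np.cos(np.radians(a)),np.sin(np.radians(a)),0]);v=np.array([-u[1],u[0],0]);M=np.array([*m,.06])
  for s,w,z in ((77,0,0),(45,15,0),(45,-15,0),(40,10,10),(40,-10,10),(-40,10,10),(-40,-10,10),(-45,15,0),(-45,-15,0),(-59,0,0)):
    q=proj(c,M+u*s/1e3+v*w/1e3+np.array([0,0,z/1e3]))[0];print(s,w,z,((q-[220,85])*3+1).round(0),end=' ')
  print()
```

```text
[0.4872985  0.21234662 0.07      ] [0.51844813 0.14036062 0.07      ] 0.078436494258559 [0.50287332 0.17635362 0.07      ] 113.39899580518026
[0.48621817 0.21346533 0.06      ] [0.52121094 0.13470133 0.06      ] [0.50371456 0.17408333 0.06      ] 0.08618736187241127 113.95431770075778
77 0 0 [160.   1.] 45 15 0 [103. 138.] 45 -15 0 [225. 135.] 40 10 10 [122. 163.] 40 -10 10 [206. 161.] -40 10 10 [134. 473.] -40 -10 10 [211. 471.] -45 15 0 [117. 476.] -45 -15 0 [228. 473.] -59 0 0 [174. 521.] 
77 0 0 [167.  -3.] 45 15 0 [109. 134.] 45 -15 0 [231. 131.] 40 10 10 [128. 159.] 40 -10 10 [212. 157.] -40 10 10 [139. 469.] -40 -10 10 [216. 468.] -45 15 0 [123. 472.] -45 -15 0 [234. 470.] -59 0 0 [179. 518.]
```

```bash
python3 -m pendant '[[[1,0,0,0,-0.014],[1,-0.0025,-0.0022,0.05,0],[1,0,0,0.05,0],[1,0,0,0.035,0],[1,0,0,0.0154,0]]]' 40; python3 -m pendant '[[[1,0,0,0,0]]]'
python3 - <<'E'
from h import *
todo([.503,.1757,.052],113.7)
c=cam('wrist');save('w2.png',c['pix'])
E
```

```text
time_s: 5.0
tcp_pos: [0.5022, 0.1753, 0.0503]
eef_rot: [-1.722, -2.627, 0.004]
wrist_force: [-0.0, -0.3, 0.6]
gripper_width: 0.0851
time_s: 5.12
tcp_pos: [0.5029, 0.1755, 0.0517]
eef_rot: [-1.722, -2.627, 0.002]
wrist_force: [-0.1, 0.3, 0.2]
gripper_width: 0.0851
t 5.125 tcp [0.5029 0.1755 0.0517] heading x 113.5 tilt [-1.e-03 -6.e-04 -1.e+00] w 0.08511211750614597 F [-0.14  0.3   0.18] M [ 0.01 -0.02  0.  ]
shift in present tool axes [ 0.0001  0.0002 -0.0003]
yaw -0.0036
shift after yaw [ 0.0001  0.0002 -0.0003]
```

View pics/w2.png

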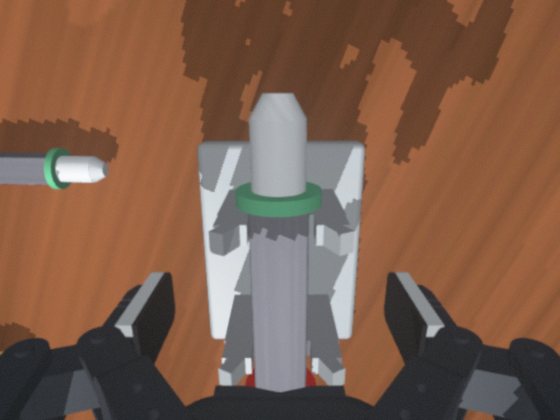

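The wrist picture shows the gauge centred between the fingers: axis at column ~278, green collar at (278,198), fingers at columns 150 and 405. Closing.

```bash
python3 -m pendant '[[[0,0,0,0,0],[0,0,0,0,0],[0,0,0,0,0],[0,0,0,0,0],[0,0,0,0,0]]]' 80;python3 -m pendant '[[[0,0,0,0,0],[0,0,0,0,0],[0,0,0,0,0]]]'
python3 - <<'E'
from h import *
todo([.503,.1757,.052],113.7)
c=cam('wrist');save('w3.png',c['pix'],(200,60,360,420),1.6)
E
```

```text
time_s: 5.8
tcp_pos: [0.5031, 0.1758, 0.0525]
eef_rot: [1.723, 2.627, 0.001]
wrist_force: [-3.1, -1.3, 10.5]
gripper_width: 0.0191
time_s: 6.18
tcp_pos: [0.5032, 0.1758, 0.0525]
eef_rot: [1.723, 2.627, 0.001]
wrist_force: [-1.8, 0.3, 10.3]
gripper_width: 0.019
t 6.175 tcp [0.5032 0.1758 0.0525] heading x 113.5 tilt [ 4.e-04  5.e-04 -1.e+00] w 0.019025174208076694 F [-1.82  0.29 10.29] M [-0.15  0.53  0.16]
shift in present tool axes [-0.0001 -0.0002  0.0005]
yaw -0.0036
shift after yaw [-0.0001 -0.0002  0.0005]
```

View pics/w3.png

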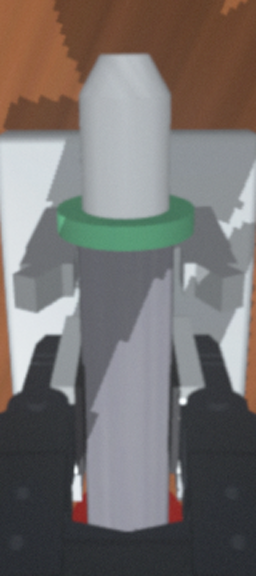

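```bash
python3 -m pendant '[[[0,0,0,-0.01,0],[0,0,0,-0.03,0],[0,0,0,-0.05,0],[0,0,0,-0.05,0],[0,0,0,-0.02,0]]]'; python3 -m pendant '[[[0,0,0,0,0]]]'
python3 - <<'E'
from h import *
todo([.503,.1757,.2],113.7)
c=cam('wrist');save('w4.png',c['pix'],(200,60,360,420),1.6)
c=cam('scene');save('s4.png',c['pix'],(190,180,250,260),7)
c=cam('side');save('d4.png',c['pix'],(250,155,320,225),8)
E
```

```text
time_s: 6.85
tcp_pos: [0.5037, 0.1758, 0.2151]
eef_rot: [1.723, 2.626, 0.005]
wrist_force: [0.1, 0.3, -3.4]
gripper_width: 0.0187
time_s: 6.98
tcp_pos: [0.5035, 0.1759, 0.2134]
eef_rot: [1.722, 2.626, 0.004]
wrist_force: [0.3, -0.2, -3.2]
gripper_width: 0.0184
t 6.975 tcp [0.5035 0.1759 0.2134] heading x 113.49 tilt [ 0.0022  0.0017 -1.    ] w 0.01843869925439315 F [ 0.3  -0.21 -3.18] M [-0.02  0.01 -0.03]
shift in present tool axes [-0.     -0.0005  0.0134]
yaw -0.0036
shift after yaw [-0.     -0.0005  0.0134]
```

View pics/w4.png

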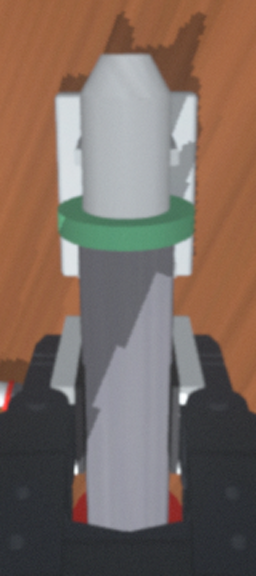

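View pics/s4.png

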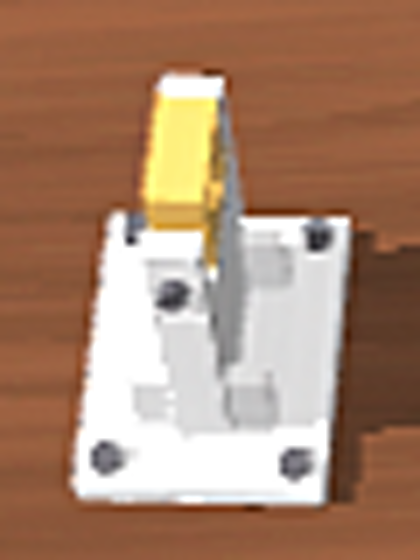

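View pics/d4.png

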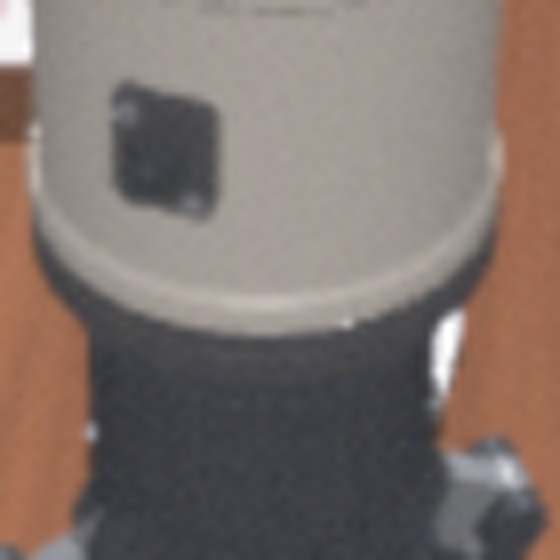

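Run:
```python
import cv2
b=cv2.imread('pics/side0.png')
cv2.imwrite('pics/d0b.png',cv2.resize(b[155:225,250:320],None,fx=8,fy=8,interpolation=cv2.INTER_CUBIC))
```

```text
(no output)
```

View pics/d0b.png

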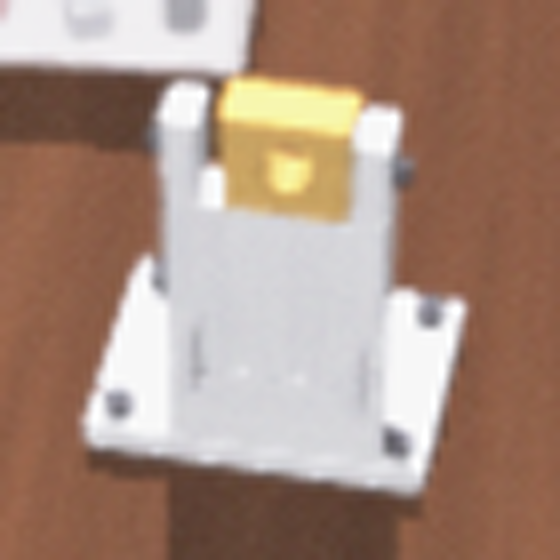

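```bash
cat > fit.py <<'E'
from h import *
a=cam('scene');b=cam('side')
f=lambda x,y:np.array([190+(x+.5)/7-.5,180+(y+.5)/7-.5]); g=lambda x,y:np.array([250+(x+.5)/8-.5,155+(y+.5)/8-.5])
X,Y=.06,.045
obs=[]
# bracket axes: x' ~ world x, y' ~ world y
for c,m,l in ((a,f,[(-X,-Y,.012,112,213),(-X,Y,.012,352,218),(X,Y,.012,326,492),(X,-Y,.012,75,486)]),
              (b,g,[(X,-Y,.012,148,258),(-X,-Y,.012,466,303),(-X,Y,.012,420,480),(X,Y,.012,88,436)])):
    for x,y,z,u,v in l: obs.append((c,(x,y,z),m(u,v)))
def res(p):
    R=Ro.from_euler('z',p[2]).as_matrix();o=[]
    for c,P,q in obs: o+=list(proj(c,R@np.array(P)+[p[0],p[1],0])[0]-q)
    return np.array(o)
s=least_squares(res,[.535,-.173,-.09],loss='soft_l1')
print(s.x,np.degrees(s.x[2]),res(s.x).reshape(-1,2).round(1).tolist())
o=obs;obs=o[:4];t=least_squares(res,s.x);print('scene',t.x);obs=o[4:];t=least_squares(res,s.x);print('side',t.x)
p=s.x;R=Ro.from_euler('z',p[2]).as_matrix()
def loc(P): return R.T@(P-[p[0],p[1],0])
print('brass top side (mm)');
for q in [(220,118),(357,137),(228,75),(365,92)]: print((loc(onz(b,g(*q),.13))*1e3).round(1))
print('posts');
for q in [(160,122),(207,125),(358,150),(398,153),(165,82),(402,108)]: print((loc(onz(b,g(*q),.125))*1e3).round(1))
print('bore', (loc(onz(b,g(290,172),.11))*1e3).round(1))
print('brass top scene')
for q in [(158,95),(220,98),(148,203),(205,207)]: print((loc(onz(a,f(*q),.13))*1e3).round(1))
E
python3 fit.py
```

```text
[ 0.53334489 -0.17619596 -0.09271794] -5.312346807268631 [[0.1, -0.1], [-0.3, -0.0], [-0.2, -0.0], [-0.2, -0.1], [-0.5, 0.7], [-0.1, 0.7], [0.5, 0.2], [-0.2, -0.5]]
scene [ 0.53355594 -0.17584208 -0.09103967]
side [ 0.53323793 -0.17723082 -0.09655288]
brass top side (mm)
[ 19.6   6.9 130. ]
[-26.7   7.4 130. ]
[ 21.7 -15.9 130. ]
[-25.2 -16.2 130. ]
posts
[ 40.1   7.1 125. ]
[ 24.4   5.4 125. ]
[-27.3   8.  125. ]
[-40.5   6.9 125. ]
[ 43.1 -14.  125. ]
[-37.8 -16.4 125. ]
bore [ -4.2   6.2 110. ]
brass top scene
[-26.  -10.4 130. ]
[-25.2  10.9 130. ]
[ 19.5  -8.8 130. ]
[ 20.6  10.4 130. ]
```

```bash
python3 -m pendant '[[[0,0,0,0,0.168],[0,0,0,0,0.168],[0,0,0,0,0.168],[0,-0.0496,0.0067,0,0],[0,-0.0496,0.0067,0,0]]]'; python3 -m pendant '[[[0,-0.0496,0.0067,0,0],[0,-0.0496,0.0067,0,0],[0,-0.0496,0.0067,0,0],[0,-0.0496,0.0067,0,0],[0,-0.0496,0.0067,0,0]]]';python3 -m pendant '[[[0,-0.0496,0.0067,0,0],[0,-0.0496,0.0067,0,0],[0,0,0,0,0],[0,0,0,0,0]]]';  python3 - <<'E'
from h import *
todo([.5214,-.2743,.1025],84.6)
c=cam('wrist');save('w5.png',c['pix'])
E
```

```text
time_s: 7.85
tcp_pos: [0.5066, 0.0746, 0.211]
eef_rot: [-2.322, -2.116, 0.003]
wrist_force: [0.8, -0.4, -2.6]
gripper_width: 0.0188
time_s: 8.48
tcp_pos: [0.5166, -0.1759, 0.2112]
eef_rot: [-2.323, -2.114, 0.002]
wrist_force: [0.7, 0.1, -2.8]
gripper_width: 0.019
time_s: 8.98
tcp_pos: [0.5207, -0.2742, 0.211]
eef_rot: [-2.323, -2.113, 0.002]
wrist_force: [0.5, 1.1, -3.0]
gripper_width: 0.0192
t 8.975 tcp [ 0.5207 -0.2742  0.211 ] heading x 84.58 tilt [-1.7e-03  3.0e-04 -1.0e+00] w 0.019198989324224945 F [ 0.54  1.06 -2.99] M [0.05 0.02 0.01]
shift in present tool axes [-0.      0.0009  0.1085]
yaw -0.0004
shift after yaw [-0.      0.0009  0.1085]
```

View pics/w5.png

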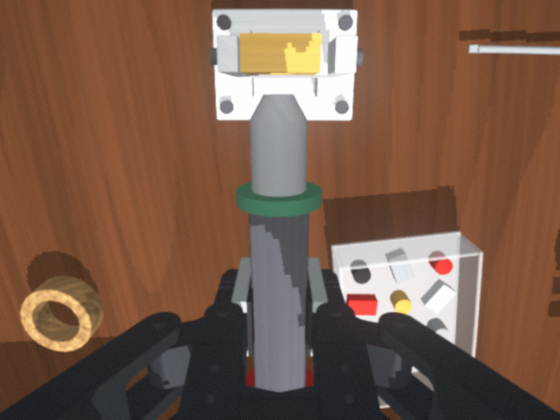

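```bash
python3 -m pendant '[[[0,0,0.0009,0.03,0],[0,0,0,0.04,0],[0,0,0,0.03,0],[0,0,0,0.0085,0],[0,0,0,0,0]]]';python3 -m pendant '[[[0,0,0,0,0]]]';  python3 - <<'E'
from h import *
todo([.5214,-.2743,.1025],84.6)
c=cam('wrist');save('w6.png',c['pix'],(180,0,380,250),2.4)
c=cam('side');save('d6.png',c['pix'],(240,130,330,210),6)
c=cam('scene');save('s6.png',c['pix'],(130,160,260,260),6)
E
```

```text
time_s: 9.65
tcp_pos: [0.5222, -0.2739, 0.1036]
eef_rot: [-2.322, -2.115, 0.0]
wrist_force: [0.1, 0.3, -2.7]
gripper_width: 0.0188
time_s: 9.78
tcp_pos: [0.5227, -0.2746, 0.1046]
eef_rot: [2.322, 2.114, 0.001]
wrist_force: [-1.1, 0.0, -2.8]
gripper_width: 0.0184
t 9.775 tcp [ 0.5227 -0.2746  0.1046] heading x 84.63 tilt [ 1.6e-03 -5.0e-04 -1.0e+00] w 0.018380953962129194 F [-1.14  0.01 -2.8 ] M [-0.03 -0.03 -0.02]
shift in present tool axes [ 0.0002 -0.0013  0.0021]
yaw 0.0005
shift after yaw [ 0.0002 -0.0013  0.0021]
```

View pics/w6.png

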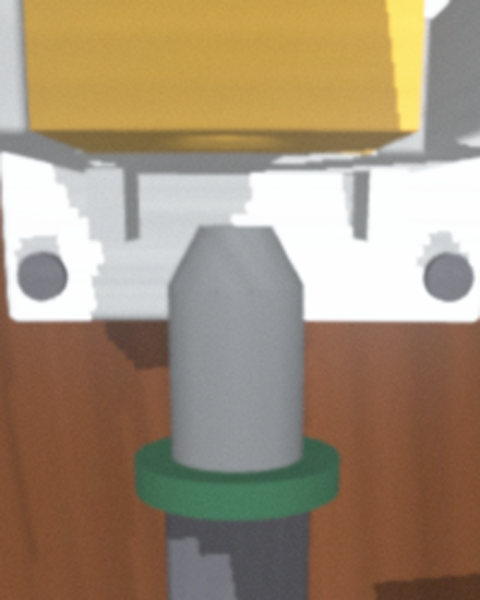

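View pics/s6.png

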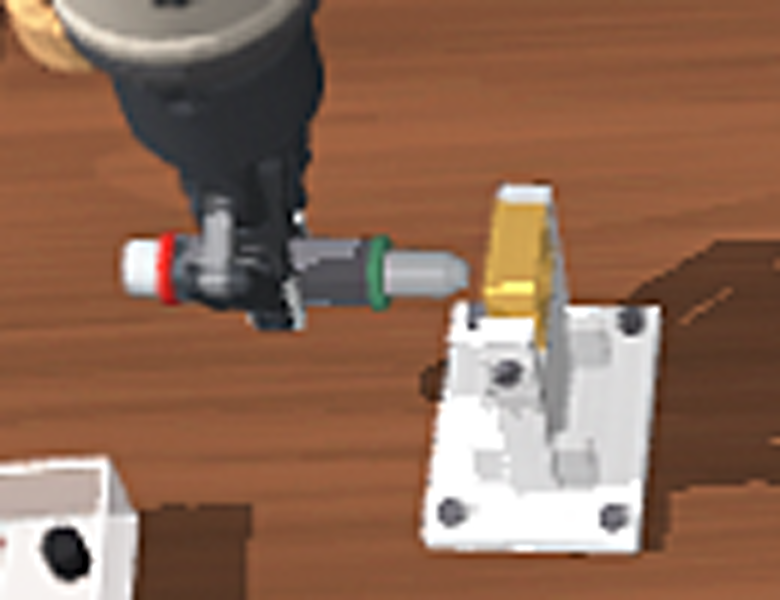

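```bash
python3 -m pendant '[[[0,0,-0.0013,0,0],[0,0,0,0,0],[0,0,0,0,0]]]';  python3 - <<'E'
from h import *
todo([.5214,-.2743,.1025],84.6)
s=get_state();print(s['tcp_pos'],s['joint_vel'])
E
python3 -m pendant '[[[0,0,0,0,0],[0,0,0,0,0]]]'
```

```text
time_s: 10.3
tcp_pos: [0.5206, -0.2744, 0.1035]
eef_rot: [2.323, 2.114, -0.0]
wrist_force: [1.0, 0.1, -2.7]
gripper_width: 0.0189
t 10.3 tcp [ 0.5206 -0.2744  0.1035] heading x 84.61 tilt [-0. -0. -1.] w 0.018882609044969544 F [ 0.95  0.08 -2.74] M [-0.   -0.01 -0.02]
shift in present tool axes [0.0002 0.0007 0.001 ]
yaw 0.0001
shift after yaw [0.0002 0.0007 0.001 ]
[ 0.52064785 -0.27441976  0.10346453] [-0.00055401  0.00253979 -0.00050233 -0.00227367 -0.00125299  0.00101922
  0.00101379]
time_s: 10.55
tcp_pos: [0.5206, -0.2744, 0.1034]
eef_rot: [-2.323, -2.114, 0.0]
wrist_force: [-0.2, -0.5, -2.4]
gripper_width: 0.0188
```

View pics/d6.png

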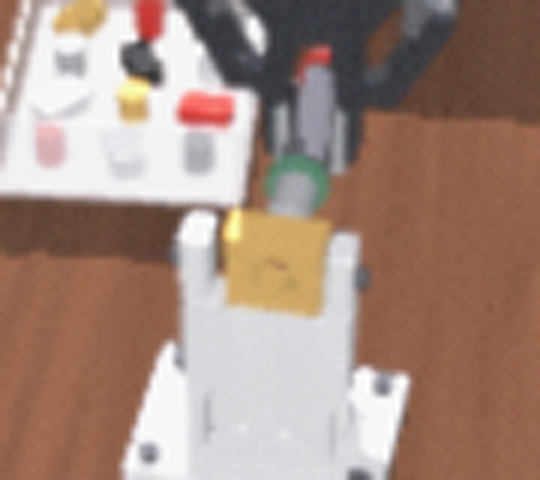

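```bash
python3 -m pendant '[[[0,0,0.0006,0.001,0],[0,0.004,0,0,0],[0,0.004,0,0,0],[0,0,0,0,0],[0,0,0,0,0]]]';  python3 - <<'E'
from h import *
todo([.5306,-.1757,.1025],84.6)
c=cam('wrist');save('w7.png',c['pix'],(180,0,380,200),3)
E
```

```text
time_s: 11.18
tcp_pos: [0.5221, -0.2664, 0.1025]
eef_rot: [2.323, 2.115, 0.0]
wrist_force: [-0.6, -0.2, -3.7]
gripper_width: 0.0185
t 11.175 tcp [ 0.5221 -0.2664  0.1025] heading x 84.62 tilt [ 1.e-04 -1.e-04 -1.e+00] w 0.01846641344820059 F [-0.63 -0.15 -3.72] M [-0.04 -0.02  0.02]
shift in present tool axes [ 0.0911 -0.     -0.    ]
yaw 0.0003
shift after yaw [ 0.0911 -0.0001 -0.    ]
```

View pics/w7.png

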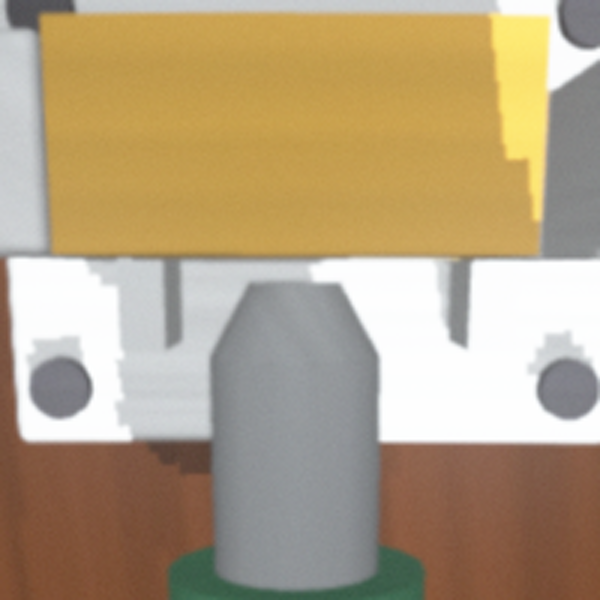

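```bash
python3 -m pendant '[[[0,0.002,0,0,0],[0,0.002,0,0,0],[0,0.002,0,0,0],[0,0.002,0,0,0],[0,0.002,0,0,0]]]';python3 -m pendant '[[[0,0.001,0,0,0],[0,0,0,0,0]]]';  python3 - <<'E'
from h import *
todo([.5306,-.1757,.1025],84.6)
E
```

```text
time_s: 11.85
tcp_pos: [0.523, -0.2563, 0.1024]
eef_rot: [-2.323, -2.115, 0.0]
wrist_force: [0.0, 0.5, -3.2]
gripper_width: 0.0187
time_s: 12.1
tcp_pos: [0.523, -0.2555, 0.1024]
eef_rot: [-2.323, -2.115, 0.0]
wrist_force: [0.5, 1.1, -2.3]
gripper_width: 0.0186
t 12.1 tcp [ 0.523  -0.2555  0.1024] heading x 84.62 tilt [-1.e-04 -0.e+00 -1.e+00] w 0.01863254972870458 F [ 0.46  1.06 -2.32] M [0.   0.02 0.02]
shift in present tool axes [ 0.0801  0.     -0.0001]
yaw 0.0003
shift after yaw [ 0.0801  0.     -0.0001]
```

```bash
python3 -m pendant '[[[0,0.001,0,0,0],[0,0.001,0,0,0],[0,0.001,0,0,0],[0,0.001,0,0,0],[0,0,0,0,0]]]';  python3 - <<'E'
from h import *
todo([.5306,-.1757,.1025],84.6)
c=cam('wrist');save('w8.png',c['pix'],(180,0,380,200),3)
E
```

```text
time_s: 12.72
tcp_pos: [0.5235, -0.2515, 0.1024]
eef_rot: [-2.323, -2.115, 0.0]
wrist_force: [-0.1, 0.1, -3.4]
gripper_width: 0.0188
t 12.725 tcp [ 0.5235 -0.2515  0.1024] heading x 84.62 tilt [-0. -0. -1.] w 0.018792405195097082 F [-0.05  0.13 -3.44] M [ 0.02 -0.01 -0.04]
shift in present tool axes [ 0.0761  0.     -0.0001]
yaw 0.0003
shift after yaw [ 0.0761 -0.     -0.0001]
```

View pics/w8.png

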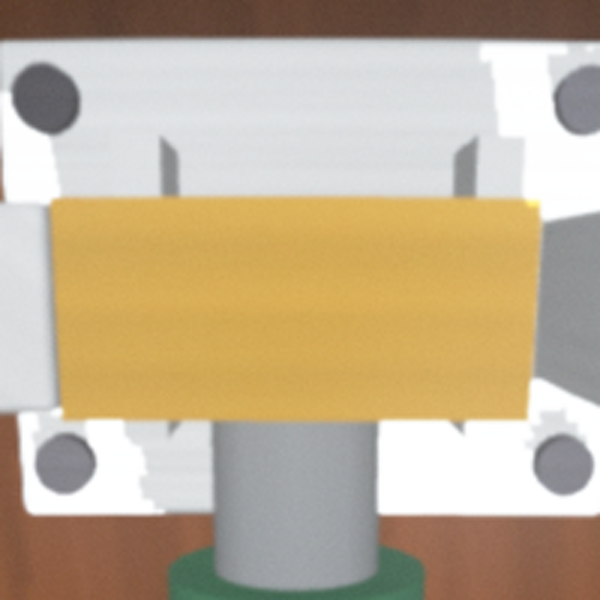

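```bash
python3 -m pendant '[[[0,0.002,0,0,0],[0,0.002,0,0,0],[0,0.002,0,0,0],[0,0.002,0,0,0],[0,0.002,0,0,0]]]';  python3 - <<'E'
from h import *
todo([.5306,-.1757,.1025],84.6)
E
python3 -m pendant '[[[0,0.002,0,0,0],[0,0.002,0,0,0],[0,0.002,0,0,0],[0,0.001,0,0,0],[0,0,0,0,0]]]';  python3 - <<'E'
from h import *
todo([.5306,-.1757,.1025],84.6)
c=cam('wrist');save('w9.png',c['pix'],(180,0,380,200),3)
E
```

```text
time_s: 13.4
tcp_pos: [0.5244, -0.2415, 0.1024]
eef_rot: [-2.323, -2.115, 0.0]
wrist_force: [0.3, 0.2, -2.2]
gripper_width: 0.0187
t 13.4 tcp [ 0.5244 -0.2415  0.1024] heading x 84.61 tilt [-1.e-04 -0.e+00 -1.e+00] w 0.018666103632948 F [ 0.26  0.18 -2.2 ] M [ 0.02 -0.04  0.02]
shift in present tool axes [ 0.066   0.     -0.0001]
yaw 0.0002
shift after yaw [ 0.066   0.     -0.0001]
time_s: 14.02
tcp_pos: [0.525, -0.2345, 0.1024]
eef_rot: [-2.323, -2.115, 0.0]
wrist_force: [0.1, -0.0, -2.2]
gripper_width: 0.0192
t 14.025 tcp [ 0.525  -0.2345  0.1024] heading x 84.62 tilt [-0. -0. -1.] w 0.01921520505937145 F [ 0.08 -0.   -2.21] M [ 0.08  0.03 -0.01]
shift in present tool axes [ 0.0591  0.     -0.0001]
yaw 0.0003
shift after yaw [ 0.0591  0.     -0.0001]
```

View pics/w9.png

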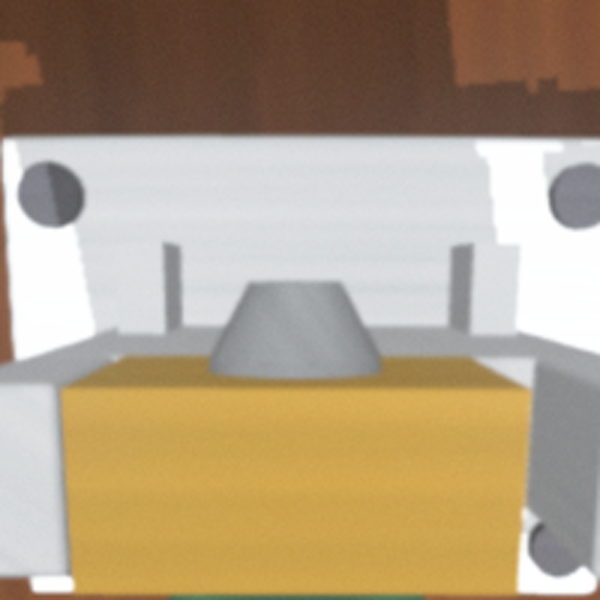

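Cone is through the far side, with no force. Approaching the collar contact in small steps (~4 mm left).

```bash
python3 -m pendant '[[[0,0.001,0,0,0],[0,0.0005,0,0,0],[0,0.0005,0,0,0],[0,0,0,0,0]]]'; python3 -m pendant '[[[0,0.0003,0,0,0],[0,0.0003,0,0,0],[0,0,0,0,0]]]'; python3 -m pendant '[[[0,0.0003,0,0,0],[0,0.0002,0,0,0],[0,0,0,0,0]]]'
```

```text
time_s: 14.58
tcp_pos: [0.5252, -0.2326, 0.1024]
eef_rot: [-2.323, -2.115, 0.0]
wrist_force: [0.7, -1.4, -1.8]
gripper_width: 0.0183
time_s: 14.95
tcp_pos: [0.5253, -0.232, 0.1024]
eef_rot: [2.323, 2.115, -0.0]
wrist_force: [-0.0, -0.1, -3.6]
gripper_width: 0.0188
time_s: 15.32
tcp_pos: [0.5253, -0.2319, 0.1025]
eef_rot: [2.323, 2.114, -0.0]
wrist_force: [-0.8, -4.4, -3.6]
gripper_width: 0.0189
```

```bash
python3 -m pendant '[[[0,0.0003,0,0,0],[0,0,0,0,0],[0,0,0,0,0]]]'
python3 - <<'E'
from h import *
todo([.5306,-.1757,.1025],84.6)
c=cam('wrist');save('w10.png',c['pix'],(180,50,380,250),3)
c=cam('scene');save('s10.png',c['pix'],(150,160,250,260),6)
E
```

```text
time_s: 15.7
tcp_pos: [0.5252, -0.2319, 0.1025]
eef_rot: [2.324, 2.113, -0.001]
wrist_force: [-0.8, -6.0, -3.5]
gripper_width: 0.0187
t 15.7 tcp [ 0.5252 -0.2319  0.1025] heading x 84.58 tilt [ 1.e-04 -8.e-04 -1.e+00] w 0.018690142254726504 F [-0.81 -5.99 -3.46] M [-1.23  0.17 -0.01]
shift in present tool axes [ 0.0565  0.     -0.0001]
yaw -0.0004
shift after yaw [ 0.0565  0.0001 -0.0001]
```

View pics/w10.png

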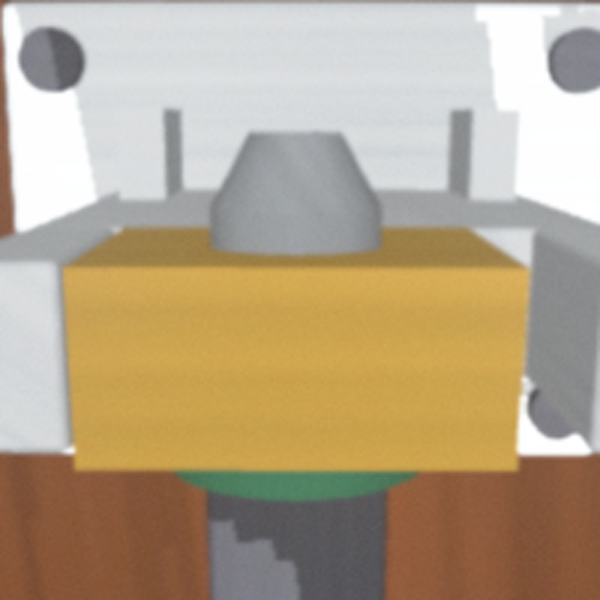

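View pics/s10.png

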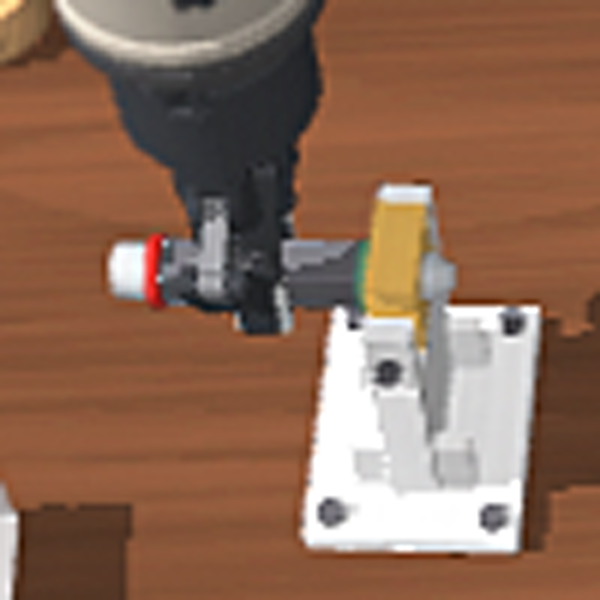

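```bash
python3 -m pendant '[[[0,0.0002,0,0,0],[0,0,0,0,0],[0,0,0,0,0],[0,0,0,0,0],[0,0,0,0,0]]]'; python3 -m pendant '[[[0,0,0,0,0],[0,0,0,0,0],[0,0,0,0,0],[0,0,0,0,0],[0,0,0,0,0]]]';python3 -m pendant '[[[0,0,0,0,0],[0,0,0,0,0],[0,0,0,0,0],[0,0,0,0,0]]]'
python3 - <<'E'
from h import *
todo([.5306,-.1757,.1025],84.6)
E
```

```text
time_s: 16.42
tcp_pos: [0.5252, -0.2319, 0.1025]
eef_rot: [2.323, 2.113, -0.001]
wrist_force: [-0.9, -6.7, -4.3]
gripper_width: 0.0185
time_s: 17.05
tcp_pos: [0.5252, -0.2319, 0.1025]
eef_rot: [2.323, 2.113, -0.001]
wrist_force: [-0.5, -7.2, -4.3]
gripper_width: 0.019
time_s: 17.55
tcp_pos: [0.5252, -0.2319, 0.1025]
eef_rot: [2.324, 2.113, -0.001]
wrist_force: [-0.5, -6.8, -4.4]
gripper_width: 0.0188
t 17.55 tcp [ 0.5252 -0.2319  0.1025] heading x 84.57 tilt [ 1.0e-04 -1.1e-03 -1.0e+00] w 0.0187791365300482 F [-0.51 -6.81 -4.44] M [-1.44  0.11 -0.06]
shift in present tool axes [ 0.0564  0.     -0.0001]
yaw -0.0005
shift after yaw [ 0.0564  0.0001 -0.0001]
```

```bash
python3 -m pendant '[[[0,-0.001,0,0,0],[0,-0.003,0,0,0],[0,-0.005,0,0,0],[0,-0.006,0,0,0],[0,-0.006,0,0,0]]]'; python3 -m pendant '[[[0,-0.006,0,0,0],[0,-0.008,0,0,0],[0,-0.01,0,0,0],[0,-0.005,0,0,0],[0,0,0,0,0]]]'
python3 - <<'E'
from h import *
todo([.5306,-.1757,.1025],84.6)
c=cam('wrist');save('w11.png',c['pix'],(180,0,380,250),2.4)
E
```

```text
time_s: 18.18
tcp_pos: [0.5233, -0.2525, 0.1024]
eef_rot: [2.324, 2.114, -0.0]
wrist_force: [0.8, 0.1, -2.4]
gripper_width: 0.0188
time_s: 18.8
tcp_pos: [0.5205, -0.2813, 0.1024]
eef_rot: [2.324, 2.114, -0.0]
wrist_force: [0.9, -0.0, -3.1]
gripper_width: 0.0188
t 18.8 tcp [ 0.5205 -0.2813  0.1024] heading x 84.57 tilt [-1.e-04 -1.e-04 -1.e+00] w 0.01879734972216855 F [ 0.86 -0.01 -3.11] M [ 0.01  0.02 -0.01]
shift in present tool axes [ 1.061e-01  1.000e-04 -1.000e-04]
yaw -0.0006
shift after yaw [ 1.061e-01  1.000e-04 -1.000e-04]
```

View pics/w11.png

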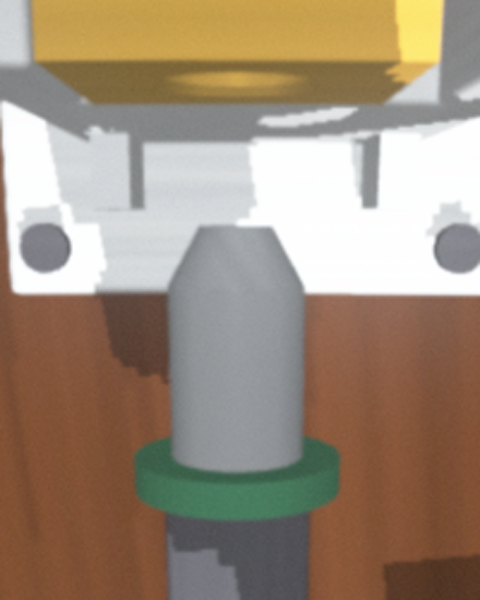

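```bash
python3 -m pendant '[[[0,0,0,-0.03,0],[0,0,0,-0.04,0],[0,0,0,-0.03,0],[0,0.047,0,0,0],[0,0.047,0,0,0]]]'; python3 -m pendant '[[[0,0.047,0,0,0],[0,0.047,0,0,0],[0,0,0,0,0],[0,0,0,0,0],[0,0,0,0,0]]]'
python3 - <<'E'
from h import *
v=np.array([np.cos(np.radians(84.65)),np.sin(np.radians(84.65)),0])
todo(np.array([.5252,-.2319,.1024])+.139*v,84.6)
c=cam('side');save('d12.png',c['pix'],(200,120,340,225),5.5)
E
```

```text
time_s: 19.48
tcp_pos: [0.5296, -0.1859, 0.2028]
eef_rot: [2.324, 2.114, 0.001]
wrist_force: [1.4, 1.1, -2.5]
gripper_width: 0.0189
time_s: 20.1
tcp_pos: [0.5382, -0.0947, 0.2025]
eef_rot: [2.325, 2.113, -0.0]
wrist_force: [-0.2, -0.6, -3.3]
gripper_width: 0.0188
t 20.1 tcp [ 0.5382 -0.0947  0.2025] heading x 84.53 tilt [ 1.e-04 -3.e-04 -1.e+00] w 0.01879439861713746 F [-0.16 -0.57 -3.35] M [-0.07  0.04  0.01]
shift in present tool axes [ 1.200e-03 -1.000e-04  1.001e-01]
yaw -0.0013
shift after yaw [ 1.200e-03 -1.000e-04  1.001e-01]
```

View pics/d12.png

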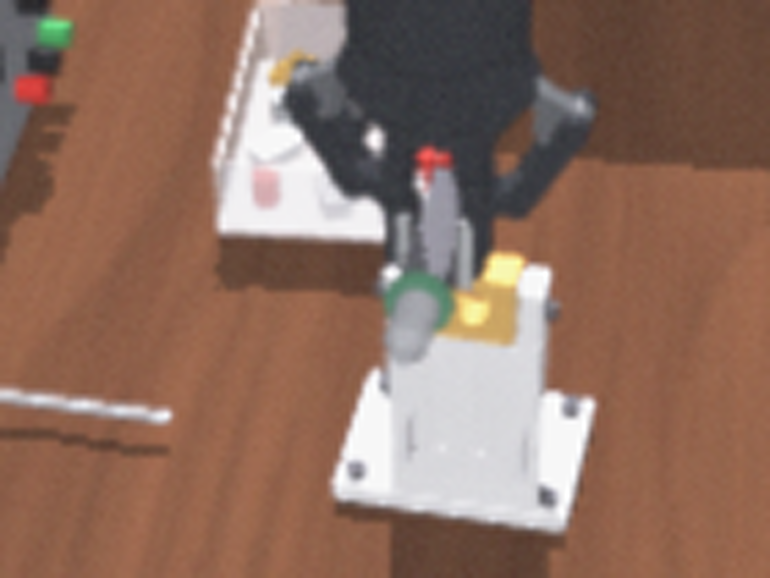

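```bash
python3 -m pendant '[[[0,0.001,0,0.03,0],[0,0,0,0.04,0],[0,0,0,0.02,0],[0,0,0,0.01,0],[0,0,0,0,0]]]'; python3 -m pendant '[[[0,0,0,0,0],[0,0,0,0,0]]]'
python3 - <<'E'
from h import *
v=np.array([np.cos(np.radians(84.65)),np.sin(np.radians(84.65)),0])
todo(np.array([.5252,-.2319,.1024])+.139*v,84.6)
c=cam('scene');save('s13.png',c['pix'],(190,150,310,250),6)
c=cam('side');save('d13.png',c['pix'],(200,120,340,225),5.5)
E
```

```text
time_s: 20.78
tcp_pos: [0.5383, -0.0932, 0.1023]
eef_rot: [-2.324, -2.113, 0.001]
wrist_force: [-0.3, 0.8, -1.4]
gripper_width: 0.019
time_s: 21.02
tcp_pos: [0.5389, -0.0927, 0.1032]
eef_rot: [2.323, 2.114, 0.002]
wrist_force: [0.1, -0.3, -2.2]
gripper_width: 0.0186
t 21.025 tcp [ 0.5389 -0.0927  0.1032] heading x 84.61 tilt [ 1.2e-03  2.0e-04 -1.0e+00] w 0.018601049598509868 F [ 0.1  -0.3  -2.21] M [-0.   -0.04 -0.02]
shift in present tool axes [-0.0009 -0.0006  0.0008]
yaw 0.0002
shift after yaw [-0.0009 -0.0006  0.0008]
```

View pics/s13.png

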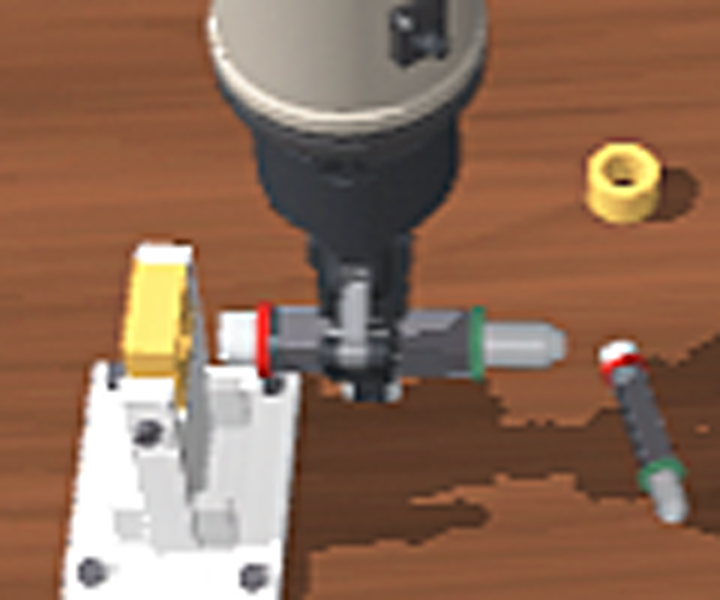

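View pics/d13.png

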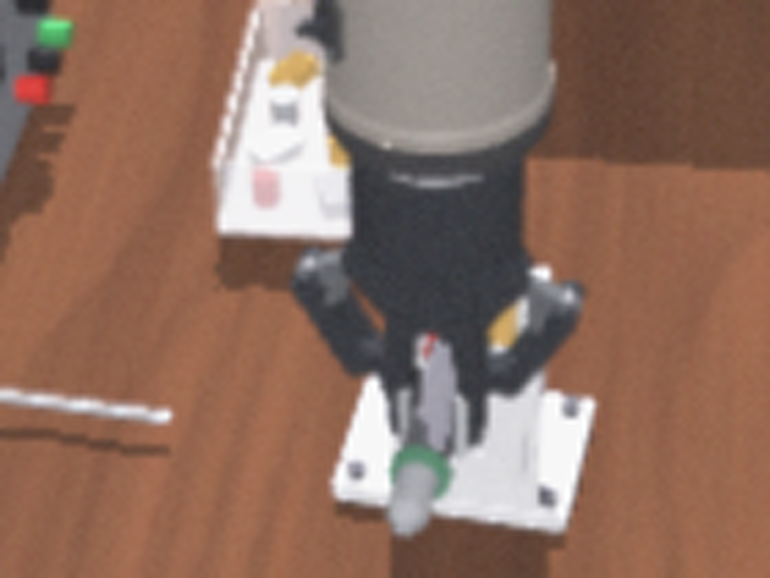

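```bash
python3 -m pendant '[[[0,0,0,0,0],[0,0,0,0,0],[0,0,0,0,0]]]'
python3 - <<'E'
from h import *
v=np.array([np.cos(np.radians(84.65)),np.sin(np.radians(84.65)),0])
todo(np.array([.5252,-.2319,.1024])+.124*v,84.6)
E
```

```text
time_s: 21.5
tcp_pos: [0.5384, -0.0926, 0.1024]
eef_rot: [-2.323, -2.114, 0.0]
wrist_force: [0.3, -0.3, -3.4]
gripper_width: 0.0187
t 21.5 tcp [ 0.5384 -0.0926  0.1024] heading x 84.61 tilt [-1.e-04 -0.e+00 -1.e+00] w 0.018684360665172112 F [ 0.25 -0.28 -3.41] M [0.01 0.03 0.02]
shift in present tool axes [-0.0159 -0.0001  0.    ]
yaw 0.0002
shift after yaw [-0.0159 -0.0001  0.    ]
```

Aligned. Approaching: 16 mm to contact expected.

```bash
python3 -m pendant '[[[0,-0.004,0,0,0],[0,-0.004,0,0,0],[0,-0.003,0,0,0],[0,-0.001,0,0,0],[0,0,0,0,0]]]'; python3 -m pendant '[[[0,-0.001,0,0,0],[0,-0.001,0,0,0],[0,0,0,0,0]]]';python3 -m pendant '[[[0,-0.0005,0,0,0],[0,-0.0005,0,0,0],[0,0,0,0,0]]]'
```

```text
time_s: 22.12
tcp_pos: [0.5373, -0.1047, 0.1024]
eef_rot: [-2.324, -2.114, 0.0]
wrist_force: [-0.1, 0.8, -3.2]
gripper_width: 0.019
time_s: 22.5
tcp_pos: [0.5371, -0.1066, 0.1024]
eef_rot: [-2.323, -2.114, 0.0]
wrist_force: [0.2, -1.1, -2.8]
gripper_width: 0.0189
time_s: 22.88
tcp_pos: [0.537, -0.1076, 0.1024]
eef_rot: [-2.323, -2.115, 0.0]
wrist_force: [-0.8, -0.1, -2.6]
gripper_width: 0.0188
```

```bash
python3 -m pendant '[[[0,-0.0003,0,0,0],[0,-0.0003,0,0,0],[0,0,0,0,0]]]'
```

```text
time_s: 23.25
tcp_pos: [0.537, -0.1082, 0.1024]
eef_rot: [2.323, 2.114, -0.0]
wrist_force: [0.6, -0.2, -3.3]
gripper_width: 0.0191
```

```bash
python3 -m pendant '[[[0,-0.0003,0,0,0],[0,-0.0002,0,0,0],[0,0,0,0,0]]]'; python3 -m pendant '[[[0,-0.0003,0,0,0],[0,0,0,0,0]]]'
```

```text
time_s: 23.62
tcp_pos: [0.5369, -0.1085, 0.1024]
eef_rot: [-2.323, -2.115, -0.0]
wrist_force: [0.2, 1.9, -3.0]
gripper_width: 0.0189
time_s: 23.88
tcp_pos: [0.5369, -0.1086, 0.1024]
eef_rot: [-2.323, -2.115, -0.0]
wrist_force: [1.0, 5.6, -1.9]
gripper_width: 0.0185
```

Contact at the predicted place (TCP y −0.1085). Press a little more, look, and hold.

```bash
python3 -m pendant '[[[0,-0.0002,0,0,0],[0,0,0,0,0],[0,0,0,0,0],[0,0,0,0,0],[0,0,0,0,0]]]'
python3 - <<'E'
from h import *
todo([.537,-.1085,.1024],84.6)
c=cam('scene');save('s14.png',c['pix'],(190,150,310,250),6)
E
python3 -m pendant '[[[0,0,0,0,0],[0,0,0,0,0],[0,0,0,0,0],[0,0,0,0,0],[0,0,0,0,0]]]'; python3 -m pendant '[[[0,0,0,0,0],[0,0,0,0,0],[0,0,0,0,0]]]'
```

```text
time_s: 24.5
tcp_pos: [0.5369, -0.1086, 0.1024]
eef_rot: [-2.322, -2.115, -0.0]
wrist_force: [0.2, 4.9, -1.5]
gripper_width: 0.0189
t 24.5 tcp [ 0.5369 -0.1086  0.1024] heading x 84.64 tilt [-2.e-04  6.e-04 -1.e+00] w 0.01891894428249805 F [ 0.17  4.93 -1.45] M [ 1.24 -0.   -0.07]
shift in present tool axes [ 0.0001  0.0001 -0.    ]
yaw 0.0007
shift after yaw [ 0.0001  0.0001 -0.    ]
time_s: 25.18
tcp_pos: [0.5369, -0.1086, 0.1024]
eef_rot: [-2.322, -2.115, -0.0]
wrist_force: [-0.6, 6.4, -2.2]
gripper_width: 0.0186
time_s: 25.55
tcp_pos: [0.5369, -0.1085, 0.1024]
eef_rot: [-2.322, -2.115, -0.001]
wrist_force: [0.0, 5.3, -1.7]
gripper_width: 0.0193
```

View pics/s14.png

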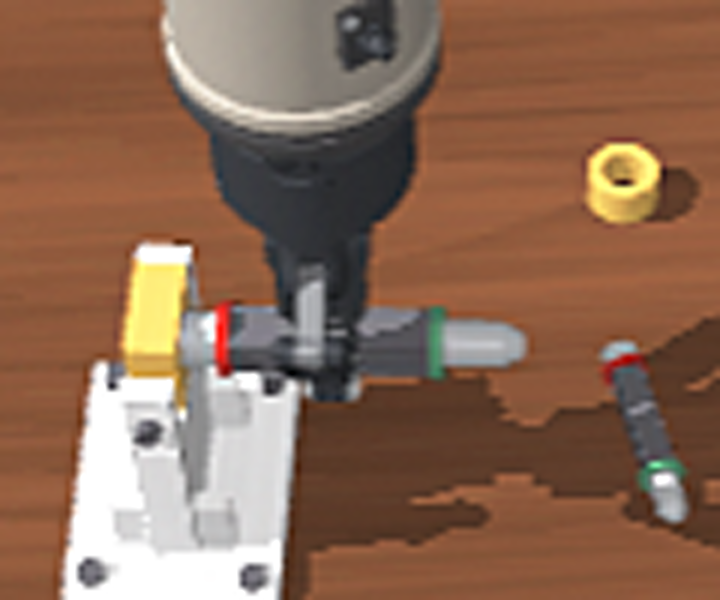

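```bash
python3 -m pendant '[[[0,-0.0002,0,0,0],[0,0,0,0,0],[0,0,0,0,0],[0,0,0,0,0],[0,0,0,0,0]]]'; python3 -m pendant '[[[0,0,0,0,0],[0,0,0,0,0],[0,0,0,0,0],[0,0,0,0,0],[0,0,0,0,0]]]'; python3 -m pendant '[[[0,0.001,0,0,0],[0,0.004,0,0,0],[0,0.01,0,0,0],[0,0.02,0,0,0],[0,0,0,0,0]]]';python3 -m pendant '[[[0,0,0,-0.03,0],[0,0,0,-0.04,0],[0,0,0,-0.03,0],[0,0,0,0,-0.168],[0,0,0,0,-0.168]]]'; python3 -m pendant '[[[0,0,0,0,-0.168],[0,0,0,0,0],[0,0,0,0,0]]]'
python3 - <<'E'
from h import *
todo([.5032,.1758,.2],113.5)
E
```

```text
time_s: 26.18
tcp_pos: [0.5369, -0.1086, 0.1024]
eef_rot: [-2.322, -2.115, -0.001]
wrist_force: [-0.2, 7.0, -2.7]
gripper_width: 0.0189
time_s: 26.8
tcp_pos: [0.5369, -0.1086, 0.1024]
eef_rot: [-2.322, -2.115, -0.001]
wrist_force: [-0.3, 7.6, -1.9]
gripper_width: 0.0188
time_s: 27.42
tcp_pos: [0.5404, -0.0726, 0.1023]
eef_rot: [-2.32, -2.117, -0.0]
wrist_force: [0.1, -0.2, -3.2]
gripper_width: 0.0187
time_s: 28.05
tcp_pos: [0.5402, -0.0746, 0.2029]
eef_rot: [1.93, 2.478, 0.001]
wrist_force: [0.1, 0.3, -3.8]
gripper_width: 0.0189
time_s: 28.42
tcp_pos: [0.54, -0.0748, 0.2024]
eef_rot: [-1.728, -2.623, 0.0]
wrist_force: [-0.7, -0.1, -2.7]
gripper_width: 0.0189
t 28.425 tcp [ 0.54   -0.0748  0.2024] heading x 113.24 tilt [-2.e-04 -1.e-04 -1.e+00] w 0.018865405952176402 F [-0.67 -0.11 -2.69] M [ 0.02 -0.01 -0.07]
shift in present tool axes [0.2448 0.065  0.0023]
yaw -0.0046
shift after yaw [0.2445 0.0662 0.0023]
```

```bash
python3 -m pendant '[[[0,0,0,0,-0.0046],[0,0.049,0.0132,0,0],[0,0.049,0.0132,0,0],[0,0.049,0.0132,0,0],[0,0.049,0.0132,0,0]]]'; python3 -m pendant '[[[0,0.0485,0.0134,0,0],[0,0,0,0,0],[0,0,0,0.04,0],[0,0,0,0.03,0],[0,0,0,0,0]]]'; python3 -m pendant '[[[0,0,0,0,0],[0,0,0,0,0],[0,0,0,0,0]]]';python3 - <<'E'
from h import *
todo([.5032,.1758,.0525],113.5)
c=cam('wrist');save('w15.png',c['pix'],(180,60,380,420),1.6)
c=cam('side');save('d15.png',c['pix'],(220,240,330,350),5)
E
```

```text
time_s: 29.05
tcp_pos: [0.5091, 0.1278, 0.2025]
eef_rot: [1.719, 2.63, 0.0]
wrist_force: [0.6, -0.0, -2.9]
gripper_width: 0.019
time_s: 29.68
tcp_pos: [0.5012, 0.1748, 0.1309]
eef_rot: [-1.718, -2.629, 0.006]
wrist_force: [0.0, 0.3, -2.9]
gripper_width: 0.019
time_s: 30.05
tcp_pos: [0.5026, 0.1761, 0.1333]
eef_rot: [1.717, 2.631, 0.002]
wrist_force: [-0.5, 0.7, -3.0]
gripper_width: 0.0185
t 30.05 tcp [0.5026 0.1761 0.1333] heading x 113.75 tilt [ 1.1e-03  8.0e-04 -1.0e+00] w 0.018549362880521305 F [-0.47  0.71 -3.02] M [-0.02  0.04 -0.03]
shift in present tool axes [-0.0005  0.0003  0.0808]
yaw 0.0043
shift after yaw [-0.0005  0.0003  0.0808]
```

View pics/w15.png

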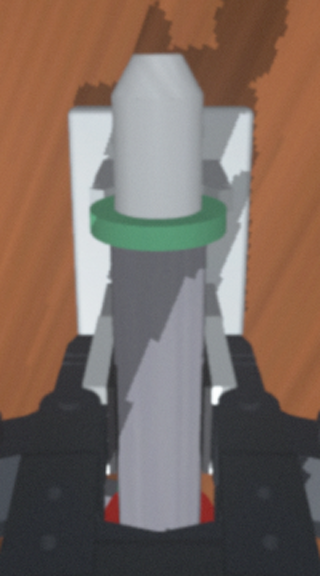

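View pics/d15.png

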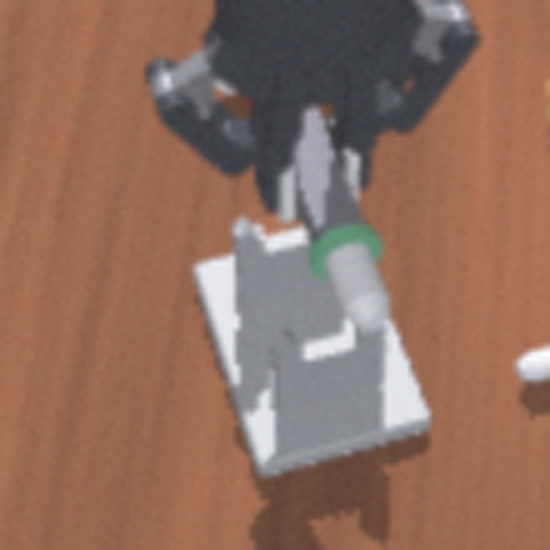

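```bash
python3 -m pendant '[[[0,0,0,0.03,0],[0,0,0,0.03,0],[0,0,0,0.01,0],[0,0,0,0,0],[0,0,0,0,0]]]'; python3 -m pendant '[[[0,0,0,0,0],[0,0,0,0,0],[0,0,0,0,0]]]';python3 - <<'E'
from h import *
todo([.5032,.1758,.0525],113.5)
c=cam('wrist');save('w16.png',c['pix'],(180,60,380,420),1.6)
E
```

```text
time_s: 30.78
tcp_pos: [0.5029, 0.1761, 0.0634]
eef_rot: [1.717, 2.63, 0.002]
wrist_force: [0.7, -0.4, -2.8]
gripper_width: 0.0188
time_s: 31.15
tcp_pos: [0.5023, 0.176, 0.0626]
eef_rot: [1.717, 2.631, 0.0]
wrist_force: [0.8, 0.4, -2.7]
gripper_width: 0.0188
t 31.15 tcp [0.5023 0.176  0.0626] heading x 113.75 tilt [ 3.e-04  2.e-04 -1.e+00] w 0.018782546363054112 F [ 0.76  0.38 -2.68] M [-0.03 -0.03 -0.01]
shift in present tool axes [-0.0005  0.0007  0.0101]
yaw 0.0044
shift after yaw [-0.0005  0.0007  0.0101]
```

View pics/w16.png

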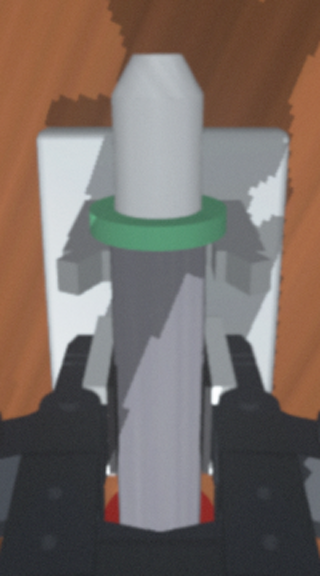

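```bash
python3 -m pendant '[[[0,0,0.0007,0.004,0.0044],[0,0,0,0.003,0],[0,0,0,0.001,0],[0,0,0,0,0],[0,0,0,0,0]]]'; python3 -m pendant '[[[0,0,0,0.001,0],[0,0,0,0.0005,0],[0,0,0,0,0]]]'; python3 -m pendant '[[[0,0,0,0.0005,0],[0,0,0,0,0]]]'
```

```text
time_s: 31.82
tcp_pos: [0.5029, 0.1762, 0.0544]
eef_rot: [1.723, 2.627, -0.0]
wrist_force: [-0.3, 0.2, -2.4]
gripper_width: 0.0187
time_s: 32.2
tcp_pos: [0.5029, 0.1762, 0.0529]
eef_rot: [-1.722, -2.627, 0.0]
wrist_force: [0.1, 0.5, -3.0]
gripper_width: 0.0185
time_s: 32.45
tcp_pos: [0.5029, 0.1762, 0.0525]
eef_rot: [-1.723, -2.627, -0.0]
wrist_force: [-1.2, -0.0, 0.6]
gripper_width: 0.0191
```

```bash
python3 -m pendant '[[[0,0,0,0.0002,0],[0,0,0,0,0],[0.25,0,0,0,0],[0.3,0,0,0,0],[0.5,0,0,0,0]]]'; python3 -m pendant '[[[1,0,0,0,0],[1,0,0,0,0],[1,0,0,0,0],[1,0,0,0,0],[1,0,0,0,0]]]'
python3 - <<'E'
from h import *
todo([.5032,.1758,.0525],113.5)
c=cam('wrist');save('w17.png',c['pix'])
E
```

```text
time_s: 33.08
tcp_pos: [0.5029, 0.1762, 0.0522]
eef_rot: [1.722, 2.627, -0.0]
wrist_force: [1.0, 0.3, 0.1]
gripper_width: 0.0418
time_s: 33.7
tcp_pos: [0.5029, 0.1762, 0.0522]
eef_rot: [1.723, 2.627, -0.0]
wrist_force: [-0.0, -0.3, -0.0]
gripper_width: 0.0857
t 33.7 tcp [0.5029 0.1762 0.0522] heading x 113.5 tilt [-0. -0. -1.] w 0.08565739933135377 F [-0.03 -0.27 -0.  ] M [ 0.06  0.01 -0.03]
shift in present tool axes [-0.0005  0.0001 -0.0003]
yaw 0.0
shift after yaw [-0.0005  0.0001 -0.0003]
```

View pics/w17.png

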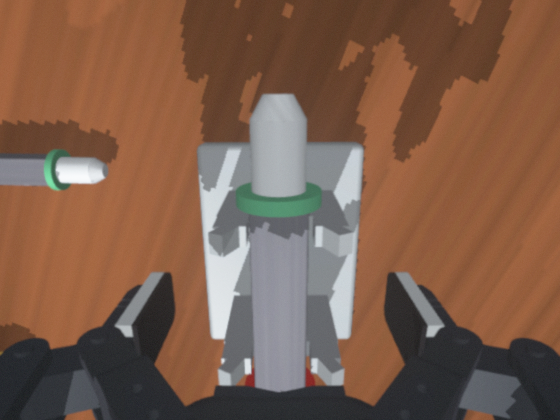

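The gauge lies in the notches as before, and the fingers are clear on both sides. Retreating upward.

```bash
python3 -m pendant '[[[1,0,0,-0.02,0],[1,0,0,-0.04,0],[1,0,0,-0.05,0],[1,0,0,-0.05,0],[1,0,0,-0.03,0]]]'; python3 -m pendant '[[[1,0,0,0,0],[1,0,0,0,0],[1,0,0,0,0],[1,0,0,0,0]]]'
python3 - <<'E'
from h import *
todo([.5032,.1758,.0525],113.5)
c=cam('wrist');save('w18.png',c['pix'])
c=cam('scene');save('s18.png',c['pix'])
E
```

```text
time_s: 34.38
tcp_pos: [0.5034, 0.1763, 0.2447]
eef_rot: [1.722, 2.626, 0.004]
wrist_force: [0.1, 0.6, -0.2]
gripper_width: 0.0854
time_s: 34.88
tcp_pos: [0.5026, 0.176, 0.2414]
eef_rot: [-1.722, -2.627, 0.002]
wrist_force: [-0.2, -0.0, 0.2]
gripper_width: 0.0852
t 34.875 tcp [0.5026 0.176  0.2414] heading x 113.49 tilt [-0.0011 -0.001  -1.    ] w 0.08523634256017051 F [-0.25 -0.03  0.2 ] M [ 0.05 -0.02 -0.03]
shift in present tool axes [-0.0004  0.0007  0.1889]
yaw -0.0001
shift after yaw [-0.0004  0.0007  0.1889]
```

View pics/w18.png

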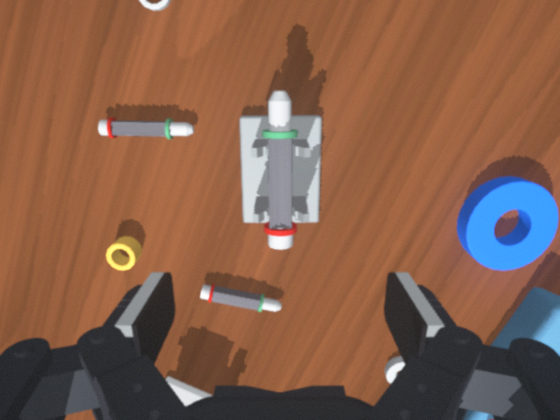

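View pics/s18.png

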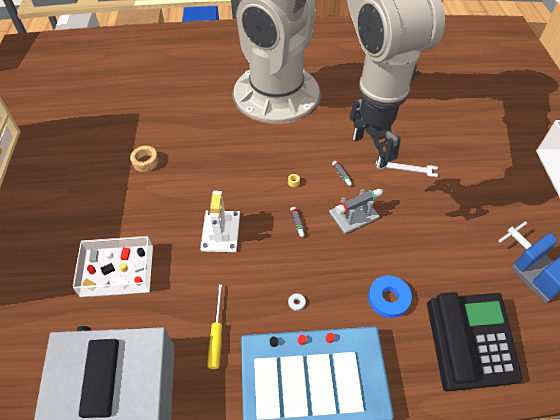

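The wrist picture shows the gauge seated in its rest (green collar at (280,134), red at (280,230)). The scene picture shows every bystander where it was. Handing in.

```bash
python3 -c "
from workcell import r
print(r.close_job())"
```

```text
the job is handed in; nothing more can be done
None
```

The bore was gauged with both ends, and the gauge is back in its rest, released. I handed the job in at about 35 s of the 72 s allowed.

- **GO end:** It slid in from the bracket's −y face with no noticeable force until the collar met the bushing. I held it there for about 2 s at 6–7 N, then drew it out. The block sat about 3 mm to one side, measured from the pictures, so the GO plug went in centred.
- **NO-GO end:** I pressed it squarely on the +y face for about 3 s at 5–8 N, and it did not go in. The stop came within 0.2 mm of the predicted position, with the full 14 mm plug still showing outside.
- **Last checks:** The gauge lies in both notches of the rest, and the open gripper is about 19 cm above it with zero wrist force. The other things on the bench look unmoved in the scene picture.
- **Disagreement:** The GO collar made contact about 1.4 mm earlier than my camera estimate. That is within calibration and grasp error, and the picture showed the collar against the block. No check failed.

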